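# Turn the cup handle to the brush rest

### The arm

A 7-joint arm with a two-finger parallel gripper is mounted at the origin on a cart in front of the work surface, level with it; the furniture and walls round the work are solid. World frame = base frame: x ahead of the robot, y to its left, z up, the work surface at z = 0. Lengths are in m, angles in rad, forces in N, time in s.
With the tool pointing down it reaches from about 0.425 to 0.925 m from the base axis. Payload 6.8 kg.
Tool frame: the origin (TCP) lies on the centre line of the jaws, within the pads' length; the fingertips stand 8 mm ahead of it and the grasp point (between the pads) lies 11 mm behind it (bot.tips_ahead is the distance from the TCP to the fingertips, in m); z points along the fingers, y is the line along which they close (so a half turn about z gives the same grasp; the last joint's range is limited). The gripper opens to 85 mm and grips with 20 to 120 N. Pads are 22 mm wide; open, the fingers measure 114 mm over their backs; the gripper's body (76 mm by 85 mm) begins 54 mm behind the grasp point. The pads swing forward as they close: fully open they stand 13 mm farther back than shut.
Start: joints at [-1.224, 0.477, 0.022, 1.555, -0.011, 1.109, -0.083], TCP at [0.297, 0.606, 0.239] pointing down, gripper open.
Joint ranges: [-2.96, 2.96], [-0.34, 2.1], [-1.41, 1.46], [0.24, 2.44], [-1.37, 4.51], [0.17, 1.92], [-2.96, 2.96]. Speed limits (rad/s): [2.39, 2.39, 3.14, 3.14, 3.14, 3.14, 3.14].

### API

Orientations are given as a unit quaternion [w, x, y, z].
In Python, from station import bot gives the robot as it stands.
- The arm moves only by the tool send_rows, never from a script. Its argument "deltas" is text: rows parted by semicolons, each of 4 numbers parted by spaces: the shift along the tool's x, y, z in m, then the turn about the tool's z in degrees. In form: x y z spin; .... A call has 1 to 5 rows; each row is the pose to reach, as a shift and turn from the pose commanded when the call began, along the tool's axes at that moment; what a row does not reach only later rows make up. A row lasts 1/10 s, in which the tool goes at most 50 mm and 8.59 degrees, less where a joint would pass 70% of its speed; a pose out of reach is approached as far as the arm can. A call with a gripper value outside its range is refused whole. "claw" is the opening, from 0 (shut) to 1 (fully open), set as the call begins (left out, the last holds). The fingers move at their own pace and stop on an object; "force" is the grip in N (left out, the last holds). Time passes only in rows, so rows that repeat a pose let the fingers close. It gives the time, the measured TCP pose, the force, the opening and the grip force at its end, in the units of the state.
- bot.get_obs(): the state, without advancing time (a new reading comes with each control period).
- bot.read_camera(name): name is "side" or "top" or "wrist"; returns a dict with "img" (420x560x3 uint8, red, green, blue), "depth" (420x560 float32, m along the optical axis (not along the pixel's ray), 0 where there is no reading), "fx", "fy", "cx", "cy" (pixels), "camera_from_world" (4x4, takes a point from world to camera coordinates). Camera axes: x right, y up, looking along -z (the intrinsics and any distortion apply to the point x, -y, -z); pixel columns grow to the right and rows downward; lengths in m; the calibration is good to about 2 mm. The wrist camera is an equidistant fisheye: a pixel r from the principal point sees the ray r / f radians off the axis. A picture is of the moment at which its call begins.
- bot.hand_in(): hands the job in; it is judged then, once.
Trained networks look in a picture, given as the dict that the camera call returned (one of the last four; its "shot" number tells which), for a name from the list of things; names that differ only in an ending like _2 or _b are one class to them, and where a whole thing is asked for, a point or a joint stands for the part that bears it (a point fixed in the world has none). Each returns a list of dicts, best first, with "confidence" (0 to 1); they miss things now and then, are a little off and sometimes report something else, mostly with a low value. They report only what shows in the picture. A call takes as long as a camera call. They do not tell look-alikes from the thing itself.
- bot.masks_of(picture, query): "mask" (420x560 bool, what is visible of it).
- bot.landmark_of(picture, query): "xyz" ([x, y, z] in m, in world coordinates, good to about 4 mm: a listed point, or the origin of a listed thing).
The state is a dict: "t": time; "q": joint angles; "joint_vel": joint speeds; "joint_torque": joint torques, N m; "eef_pos": TCP position; "tool_rot": TCP orientation; "contact_force": force on the tool from outside, world axes, zero at the start; "torque": the same for the moment, N m; "gripper_width": opening from 0.0 (shut) to 1.0 (fully open); "grasp_force": force on a finger pad.
Only numpy, scipy, OpenCV 4.12 (cv2) and the standard library are available. Lean on these libraries where they do the work, as an engineer would, in place of code of your own. Each camera call takes 0.05 s, during which the arm holds its last target. There are 200 camera calls.

### The job

An unglazed pottery cup stands loose on a little decorating turntable with four spokes. Gently push the turntable round by its spokes with a fingertip until the cup's handle points straight at the notched wooden brush rest beside it, leave it standing still like that, and draw clear. Do not touch or lift the cup itself, and leave the paint bottles and the pottery vase where they stand.

Things in the scene. Friction and masses are not known exactly. Their poses are not given: they have to be found in the camera images.
- turntable: turning part: grey disc 140 mm across, 16 mm thick, with four steel spokes along its +x, +y, -x, -y; origin on the upright axis at table height, z up. A spoke is a 10 mm round bar, cranked up past the rim; from 92 to 130 mm from the axis it runs level, centreline 60 mm above the table, and ends at 139 mm in a black 16 mm ball: push it sideways there. It has no stops
- axis (a point): the turning axis at the top face of the turntable's disc, 50 mm above the table; a fixed round foot 124 mm across carries it. The turntable stays where it is left (0.06 N m friction, about 0.5 N at a spoke's end)
- cup: unglazed pottery cup with one ear-shaped handle, 67 mm wide, 98 mm long over the handle, 66 mm high, 0.19 kg, standing loose on the disc, its origin within 5 mm of the turning axis, riding round with it; origin under the middle of its whole length, z up; handle towards its own -y, the round bowl's centre 15 mm towards its own +y
- handle (a point): outer part of the cup's handle, 45 mm from the cup's origin along its own -y, 35 mm above its underside
- notch (a point): middle of the notch of the wooden brush rest, 30 mm above the table, 160 to 176 mm from the turning axis
- brush_rest: brush rest of brown wood, fixed to the table: a 30 x 70 mm foot and an upright 60 mm wide and 48 mm high with a 16 mm wide notch in its top; origin under its middle, broad face along its own y
- drawer_box: wooden drawer cabinet standing fixed to the left behind the turntable, 241 x 278 mm and 215 mm high: keep the gripper clear of it; origin under its middle
- work_lamp: desk lamp standing fixed to the right, round black foot about 170 mm across, with an arm rising from it: keep clear; origin under its foot
- bottle_a: small dark blue paint bottle with white cap, 43 mm across and 68 mm high, loose, bystander; origin under its middle
- bottle_b: small light blue paint bottle with blue cap, 42 mm across and 67 mm high, loose, bystander; origin under its middle
- vase: unglazed pottery vase, 66 mm across and 100 mm high, loose, bystander; origin under its middle
Not all that is in view belongs to the job. What is shaped like the cup but yellow is not meant.

How it is judged:
On the way, in this order (a step that is already met when the one before it is completed fails the run):
1. a finger pushes on a spoke (contact force between the fingers and turntable above 0.2 N), for 0.1 s.
2. the cup's handle points at the brush rest (x of notch in the frame of cup between -0.024 and 0.024 m and y of notch in the frame of cup below -0.08 m and horizontal distance between cup and axis below 0.025 m and height (world z) of cup between 0.044 and 0.056 m and angle between cup's own z axis and vertical below 0.15 rad), for 0.2 s.
At the end, for the whole second after the job is handed in: The cup stands upright and still on the turntable, within 25 mm of its middle, and the line from the middle of its bowl out through its handle, carried on, passes within 24 mm of the notch of the brush rest (about 8 degrees); the turntable is at rest (all of step 2 and linear speed of cup below 0.01 m/s and angular speed of cup below 0.05 rad/s and angular speed of turntable below 0.03 rad/s); the robot touches nothing.
It fails at once if the robot touches the cup (contact force between any of the arm, the fingers and cup above 0.2 N).
It fails at once if the cup is lifted, tipped or knocked off the middle of the disc (not (horizontal distance between cup and axis below 0.03 m and height (world z) of cup between 0.04 and 0.06 m and angle between cup's own z axis and vertical below 0.3 rad)).
It fails at once if a spoke is shoved or gripped with more than 25 N (contact force between the fingers and turntable above 25 N).
It fails at once if a paint bottle or the vase is moved by more than 10 mm (distance of any of bottle_a, bottle_b, vase from where it was at the start of the episode above 0.01 m).
It also fails if it takes over 64 s, if anything falls off the work surface, if the arm or the gripper's body presses on something with over 40 N, if the wrist force passes 120 N, or if a joint passes its speed limit or range.

## Working session

There is one attempt and no reset: what is moved stays moved. The work goes in short steps, Python scripts to look and compute and a tool call to move; the robot and the scene stay as the last step left them, time stands still between calls to the robot, and variables do not carry over. Pictures are saved under pics/ and viewed, at most 10 in all, crops included, and the job is handed in when it is done.

Besides the shell and the picture viewer there is one more tool, called after "Request:" in YAML: its name, and indented under it one key for each argument. send_rows: Moves the arm, as the interface text tells. Its arguments: {"type":"object","properties":{"deltas":{"type":"string"},"claw":{"type":"number"},"force":{"type":"number"}},"required":["deltas"]}

```bash
mkdir -p pics
cat > h.py <<'E'
import numpy as np,cv2
from station import bot
def save(p,n): cv2.imwrite('pics/'+n,p['img'][:,:,::-1])
def lm(p,q,n=2):
    for d in bot.landmark_of(p,q)[:n]: print(q,np.round(d['xyz'],3),round(d['confidence'],2))
E
python3 - <<'E'
from h import *
o=bot.get_obs(); print(o['t'],o['eef_pos'],o['tool_rot'],bot.tips_ahead)
t=bot.read_camera('top'); s=bot.read_camera('side')
cv2.imwrite('pics/a.png',cv2.resize(np.hstack([t['img'],s['img']])[:,:,::-1],(800,300)))
save(t,'t.png')
for p in (t,s):
    for q in ['turntable','axis','cup','handle','notch','brush_rest','drawer_box','work_lamp','bottle_a','vase']: lm(p,q)
E
```

```text
0.0 [0.29626044 0.60585673 0.23831846] [-1.28771979e-04  2.25404291e-01  9.74264878e-01 -9.14602398e-04] 0.008
turntable [ 0.506 -0.242  0.055] 0.4
axis [ 0.511 -0.242  0.047] 0.67
cup [ 0.506 -0.246  0.051] 0.87
cup [ 0.509 -0.241  0.048] 0.71
handle [ 0.531 -0.285  0.084] 0.97
handle [ 0.609 -0.616  0.037] 0.66
notch [ 0.56  -0.089  0.028] 0.63
brush_rest [ 0.561 -0.085 -0.002] 0.69
bottle_a [ 0.676 -0.25  -0.001] 0.76
bottle_a [0.564 0.049 0.   ] 0.69
vase [ 0.65   0.166 -0.002] 0.74
turntable [ 0.511 -0.246  0.001] 0.64
axis [ 0.51  -0.243  0.002] 0.68
cup [ 0.505 -0.246  0.053] 0.77
cup [ 0.569 -0.63  -0.002] 0.62
handle [ 0.53  -0.281  0.086] 0.76
handle [ 0.605 -0.613  0.035] 0.6
notch [ 0.558 -0.091  0.028] 0.53
brush_rest [ 0.562 -0.09   0.002] 0.47
work_lamp [ 0.508 -0.245  0.048] 0.24
work_lamp [ 0.561 -0.089  0.004] 0.23
bottle_a [0.563 0.048 0.003] 0.5
bottle_a [ 0.675 -0.246 -0.   ] 0.48
```

View pics/t.png

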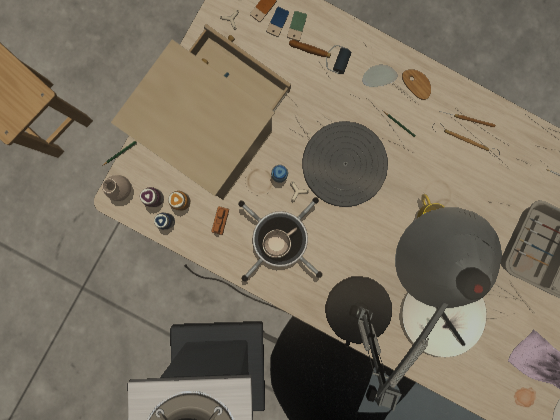

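View pics/a.png

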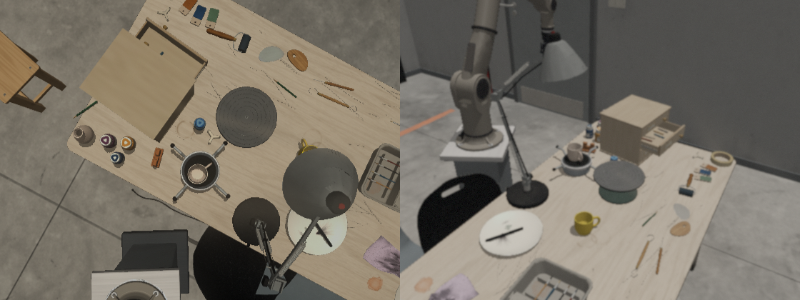

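The top view shows the turntable at (279,240), its handle pointing up-right at (295,231), and the balls near (241,204), (316,201), (320,275) and (245,278). The rest is at (220,221) and the lamp foot at (358,308).

```bash
cat >> h.py <<'E'
def ray(p,u,v,z):
    M=np.linalg.inv(p['camera_from_world']); d=np.array([(u-p['cx'])/p['fx'],-(v-p['cy'])/p['fy'],-1.])
    d=M[:3,:3]@d; c=M[:3,3]; return c+d*(z-c[2])/d[2]
def xyz(p,u,v):
    M=np.linalg.inv(p['camera_from_world']); D=p['depth'][v,u]
    return (M@np.array([(u-p['cx'])/p['fx']*D,-(v-p['cy'])/p['fy']*D,-D,1.]))[:3]
AX=np.array([.510,-.243])
E
python3 - <<'E'
from h import *
t=bot.read_camera('top')
for b in [(241,204),(316,201),(320,275),(245,278)]:
    w=ray(t,*b,.065)[:2]-AX; print(b,w.round(3),np.hypot(*w).round(3),np.degrees(np.arctan2(w[1],w[0])).round(1))
for n,b in dict(lampfoot=(345,320),foot2=(358,308),arm1=(365,345),arm2=(380,395),arm3=(410,350),head=(448,255),headL=(400,255),bowl=(278,245),handle=(294,231),boxcorner=(222,195),boxR=(271,140),bottle=(279,174),fork=(298,190),rest=(220,221),disc=(345,160)).items(): print(n,xyz(t,*b).round(3))
lm(t,'handle');lm(t,'notch');lm(t,'cup')
E
```

```text
(241, 204) [0.088 0.093] 0.128 46.6
(316, 201) [ 0.091 -0.094] 0.13 -46.0
(320, 275) [-0.094 -0.098] 0.136 -133.8
(245, 278) [-0.095  0.088] 0.13 137.2
lampfoot [ 0.296 -0.405  0.026]
foot2 [ 0.332 -0.433  0.067]
arm1 [ 0.284 -0.412  0.248]
arm2 [ 0.243 -0.4    0.431]
arm3 [ 0.339 -0.431  0.515]
head [ 0.491 -0.455  0.625]
headL [ 0.488 -0.413  0.545]
bowl [ 0.493 -0.239  0.058]
handle [ 0.527 -0.278  0.105]
boxcorner [ 0.622 -0.103  0.068]
boxR [ 0.768 -0.229  0.005]
bottle [ 0.67  -0.246  0.071]
fork [ 0.634 -0.296  0.013]
rest [ 0.558 -0.093  0.029]
disc [ 0.698 -0.409  0.09 ]
handle [ 0.53  -0.288  0.086] 0.71
handle [ 0.606 -0.618  0.038] 0.48
notch [ 0.559 -0.09   0.03 ] 0.8
cup [ 0.505 -0.248  0.05 ] 0.9
cup [ 0.567 -0.638 -0.002] 0.46
```

Turn needed: the handle is at about −57° and the notch at about 72°, so roughly +129° counter-clockwise. I'll push the near-left spoke (137°) round the robot's side, then do the rest with the spoke that follows it.

Request:
send_rows:
  deltas: "-0.02 -0.02 0 0; -0.06 -0.05 0 0; -0.1 -0.085 0 0; -0.135 -0.115 0 0; -0.167 -0.144 0 0"
  claw: 0

```text
t: 1.8
eef_pos: [0.3844, 0.4011, 0.2395]
tool_rot: [0.0, 0.226, 0.974, 0.0]
contact_force: [0.4, -1.2, -0.0]
gripper_width: 0.14
grasp_force: 0.0
```

Request:
send_rows:
  deltas: "-0.033 -0.029 0 0; -0.066 -0.058 0 0; -0.1 -0.087 0 0; -0.135 -0.115 0 0; -0.167 -0.144 0 0"

```text
t: 2.3
eef_pos: [0.4709, 0.1992, 0.2397]
tool_rot: [0.0, 0.226, 0.974, 0.0]
contact_force: [1.3, -0.2, 0.7]
gripper_width: 0.0
grasp_force: 0.0
```

```bash
cat >> h.py <<'E'
def rel(pts):
    "world points (x,y,ztip) -> tool-axis shifts from measured pose"
    from scipy.spatial.transform import Rotation as R
    o=bot.get_obs(); q=o['tool_rot']; r=R.from_quat([q[1],q[2],q[3],q[0]])
    print(o['t'],o['eef_pos'].round(4),o['contact_force'].round(1))
    for x,y,z in pts: print((r.inv().apply(np.array([x,y,z+.008])-o['eef_pos'])).round(3))
def arc(phi,rad,z): a=np.radians(phi); return (AX[0]+rad*np.cos(a),AX[1]+rad*np.sin(a),z)
E
python3 - <<'E'
from h import *
rel([(.47,-.0,.23),arc(119,.115,.15),arc(119,.115,.052)])
E
```

```text
2.3 [0.4709 0.1992 0.2397] [ 1.3 -0.2  0.7]
[-0.087 -0.179  0.002]
[-0.135 -0.314  0.081]
[-0.135 -0.314  0.179]
```

Request:
send_rows:
  deltas: "-0.02 -0.04 0 0; -0.04 -0.085 0 0; -0.06 -0.13 0 0; -0.08 -0.175 0 0; -0.097 -0.214 0 0"

```text
t: 2.8
eef_pos: [0.4628, -0.0365, 0.2397]
tool_rot: [0.0, 0.226, 0.974, 0.0]
contact_force: [1.0, 0.6, -0.4]
gripper_width: -0.002
grasp_force: 0.0
```

Request:
send_rows:
  deltas: "-0.013 -0.035 0.01 0; -0.026 -0.07 0.03 0; -0.034 -0.09 0.05 0; -0.038 -0.1 0.07 0; -0.038 -0.1 0.08 0"

```text
t: 3.3
eef_pos: [0.4524, -0.142, 0.1581]
tool_rot: [-0.001, 0.227, 0.974, -0.0]
contact_force: [0.3, 0.3, 0.9]
gripper_width: -0.003
grasp_force: 0.0
```

Run:
```python
from h import *
w=bot.read_camera('wrist'); save(w,'w1.png')
rel([arc(119,.115,.052)])
for q in ['axis','handle','cup','notch']: lm(w,q)
```

```text
3.35 [ 0.4521 -0.1405  0.1573] [-1.1  0.2 -1. ]
[-0.003 -0.001  0.097]
handle [ 0.605 -0.615  0.035] 0.63
notch [ 0.559 -0.09   0.028] 0.61
notch [ 0.556 -0.09   0.004] 0.23
```

View pics/w1.png

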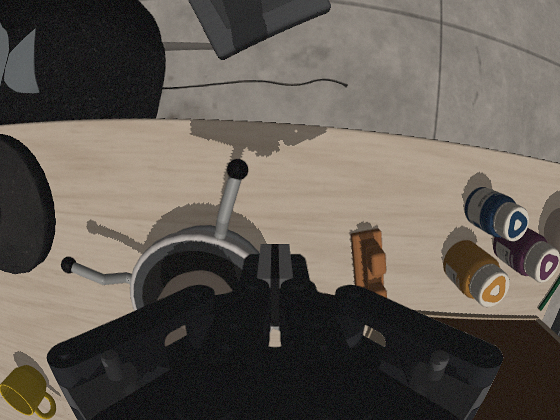

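The wrist view shows the fingertips at (275,265), clear of the near spoke (228,205) and its ball (237,170), on the correct side. Descending.

Request:
send_rows:
  deltas: "-0.003 -0.001 0.025 0; -0.003 -0.001 0.05 0; -0.003 -0.001 0.075 0; -0.003 -0.001 0.09 0; -0.003 -0.001 0.097 0"

```text
t: 4.05
eef_pos: [0.4559, -0.1417, 0.0618]
tool_rot: [-0.0, 0.225, 0.974, 0.0]
contact_force: [0.2, 0.8, 0.0]
gripper_width: -0.003
grasp_force: 0.0
```

Run:
```python
from h import *
rel([arc(a,.116,.052) for a in range(123,200,4)])
```

```text
4.05 [ 0.4559 -0.1417  0.0618] [0.2 0.8 0. ]
[ 0.006 -0.008  0.002]
[ 0.01  -0.015  0.002]
[ 0.014 -0.022  0.002]
[ 0.017 -0.03   0.002]
[ 0.019 -0.037  0.002]
[ 0.021 -0.045  0.002]
[ 0.022 -0.053  0.002]
[ 0.023 -0.061  0.002]
[ 0.023 -0.069  0.002]
[ 0.023 -0.077  0.002]
[ 0.022 -0.085  0.002]
[ 0.02  -0.093  0.002]
[ 0.018 -0.101  0.002]
[ 0.015 -0.109  0.002]
[ 0.012 -0.116  0.002]
[ 0.008 -0.124  0.002]
[ 0.004 -0.13   0.002]
[-0.    -0.137  0.002]
[-0.005 -0.143  0.002]
[-0.011 -0.149  0.002]
```

Request:
send_rows:
  deltas: "0.006 -0.008 0.002 0; 0.01 -0.015 0.002 0; 0.014 -0.022 0.002 0; 0.017 -0.03 0.002 0; 0.019 -0.037 0.002 0"

```text
t: 4.55
eef_pos: [0.4221, -0.1683, 0.0609]
tool_rot: [0.001, 0.226, 0.974, 0.0]
contact_force: [0.4, 0.7, 0.1]
gripper_width: -0.003
grasp_force: 0.4
```

Request:
send_rows:
  deltas: "0.002 -0.008 0 0; 0.003 -0.016 0 0; 0.004 -0.024 0 0; 0.004 -0.032 0 0; 0.004 -0.04 0 0"

```text
t: 5.05
eef_pos: [0.4009, -0.2023, 0.0603]
tool_rot: [-0.0, 0.225, 0.974, 0.0]
contact_force: [-0.1, 0.3, 0.9]
gripper_width: -0.001
grasp_force: 0.3
```

Run:
```python
from h import *
rel([arc(a,.116,.052) for a in range(167,200,4)])
t=bot.read_camera('top'); cv2.imwrite('pics/t2.png',cv2.resize(t['img'][150:330,190:370,::-1],(540,540)))
lm(t,'handle');lm(t,'cup')
```

```text
5.05 [ 0.4009 -0.2023  0.0603] [-0.1  0.3  0.9]
[-0.003 -0.015  0.   ]
[-0.005 -0.023  0.   ]
[-0.008 -0.03   0.   ]
[-0.011 -0.038  0.   ]
[-0.015 -0.045  0.   ]
[-0.019 -0.052  0.   ]
[-0.023 -0.059  0.   ]
[-0.028 -0.065  0.   ]
[-0.034 -0.071  0.   ]
handle [ 0.549 -0.27   0.086] 0.66
handle [ 0.608 -0.617  0.038] 0.5
cup [ 0.565 -0.634 -0.   ] 0.67
cup [ 0.508 -0.245  0.05 ] 0.57
```

View pics/t2.png

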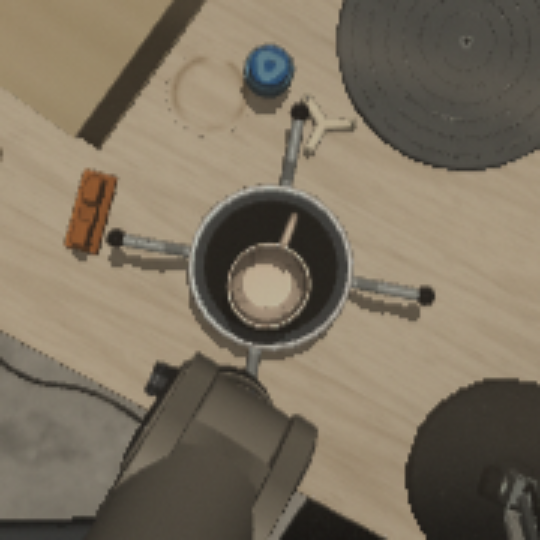

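The turntable has turned about 28°, with the handle now up-right at crop (292,215) and the cup still centred. Continuing the arc.

Request:
send_rows:
  deltas: "-0.001 -0.008 0 0; -0.003 -0.015 0 0; -0.005 -0.023 0 0; -0.008 -0.03 0 0; -0.011 -0.038 0 0"

```text
t: 5.7
eef_pos: [0.3943, -0.2414, 0.0603]
tool_rot: [0.0, 0.225, 0.974, 0.0]
contact_force: [-0.5, 1.4, -0.5]
gripper_width: -0.003
grasp_force: 0.3
```

Request:
send_rows:
  deltas: "-0.004 -0.007 0 0; -0.008 -0.014 0 0; -0.013 -0.021 0 0; -0.018 -0.027 0 0; -0.023 -0.033 0 0"

```text
t: 6.2
eef_pos: [0.4006, -0.281, 0.0602]
tool_rot: [-0.0, 0.225, 0.974, 0.0]
contact_force: [0.7, 0.1, -1.1]
gripper_width: -0.0
grasp_force: 0.3
```

Run:
```python
from h import *
rel([arc(190,.125,.052),arc(188,.125,.14),arc(95,.117,.14),arc(95,.117,.052)])
t=bot.read_camera('top'); save(t,'t3.png'); lm(t,'handle');lm(t,'cup')
```

```text
6.2 [ 0.4006 -0.281   0.0602] [ 0.7  0.1 -1.1]
[0.02  0.009 0.   ]
[ 0.022  0.012 -0.088]
[-0.021  0.182 -0.088]
[-0.021  0.182  0.   ]
handle [ 0.55  -0.237  0.085] 0.92
handle [ 0.649  0.165 -0.001] 0.71
cup [ 0.51  -0.247  0.05 ] 0.74
cup [ 0.568 -0.635 -0.   ] 0.69
```

Handle now at about +14°, so about 58° remains. Backing off, lifting, and going behind the next spoke (~115°).

Request:
send_rows:
  deltas: "0.01 0.005 0 0; 0.02 0.009 -0.01 0; 0.021 0.011 -0.035 0; 0.022 0.012 -0.07 0; 0.022 0.012 -0.1 0"

```text
t: 6.85
eef_pos: [0.3849, -0.2586, 0.1611]
tool_rot: [-0.001, 0.225, 0.974, 0.0]
contact_force: [0.9, -0.6, 0.1]
gripper_width: 0.0
grasp_force: 0.0
```

Request:
send_rows:
  deltas: "-0.005 0.03 0 0; -0.014 0.065 0 0; -0.023 0.105 0 0; -0.035 0.14 0 0; -0.043 0.17 0 0"

```text
t: 7.35
eef_pos: [0.4997, -0.1233, 0.1601]
tool_rot: [-0.0, 0.224, 0.974, 0.0]
contact_force: [0.8, -0.1, -0.7]
gripper_width: -0.004
grasp_force: 0.0
```

Run:
```python
from h import *
rel([arc(95,.117,.052)])
w=bot.read_camera('wrist'); save(w,'w2.png')
```

```text
7.35 [ 0.4997 -0.1233  0.1601] [ 0.8 -0.1 -0.7]
[-0.002 -0.003  0.1  ]
```

View pics/w2.png

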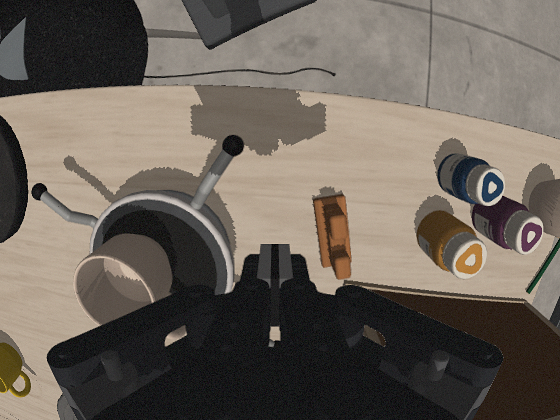

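The fingertips (275,265) sit between the next spoke (212,180) and the rest (335,235), clear of both. Descending.

Request:
send_rows:
  deltas: "-0.002 -0.003 0.025 0; -0.002 -0.003 0.05 0; -0.002 -0.003 0.075 0; -0.002 -0.003 0.09 0; -0.002 -0.003 0.1 0"

```text
t: 7.9
eef_pos: [0.498, -0.1289, 0.0589]
tool_rot: [-0.001, 0.225, 0.974, -0.0]
contact_force: [-0.3, 0.1, 0.8]
gripper_width: -0.001
grasp_force: 0.0
```

Run:
```python
from h import *
rel([arc(a,.116,.052) for a in range(99,167,4)])
```

```text
7.9 [ 0.498  -0.1289  0.0589] [-0.3  0.1  0.8]
[ 0.006 -0.002 -0.001]
[ 0.012 -0.007 -0.001]
[ 0.018 -0.012 -0.001]
[ 0.024 -0.018 -0.001]
[ 0.029 -0.024 -0.001]
[ 0.034 -0.031 -0.001]
[ 0.039 -0.038 -0.001]
[ 0.043 -0.045 -0.001]
[ 0.046 -0.052 -0.001]
[ 0.049 -0.06  -0.001]
[ 0.051 -0.067 -0.001]
[ 0.053 -0.075 -0.001]
[ 0.054 -0.083 -0.001]
[ 0.055 -0.091 -0.001]
[ 0.055 -0.099 -0.001]
[ 0.055 -0.107 -0.001]
[ 0.054 -0.115 -0.001]
```

Push to tool angle ~119°, then ~139°, then measure.

Request:
send_rows:
  deltas: "0.006 -0.002 -0.001 0; 0.012 -0.007 -0.001 0; 0.018 -0.012 -0.001 0; 0.024 -0.018 -0.001 0; 0.029 -0.024 -0.001 0"

```text
t: 8.4
eef_pos: [0.4629, -0.1389, 0.0619]
tool_rot: [0.001, 0.226, 0.974, 0.0]
contact_force: [0.5, -0.2, 0.9]
gripper_width: 0.003
grasp_force: 0.4
```

Request:
send_rows:
  deltas: "0.005 -0.007 0 0; 0.01 -0.014 0 0; 0.014 -0.021 0 0; 0.017 -0.028 0 0; 0.02 -0.036 0 0"

```text
t: 8.9
eef_pos: [0.4291, -0.1625, 0.0613]
tool_rot: [0.0, 0.225, 0.974, 0.0]
contact_force: [0.8, 0.6, 0.0]
gripper_width: 0.0
grasp_force: 0.3
```

```bash
cat >> h.py <<'E'
def aim():
    t=bot.read_camera('top'); save(t,'t%d.png'%t['shot'])
    g=lambda q:[np.array(d['xyz']) for d in bot.landmark_of(t,q) if np.hypot(*(np.array(d['xyz'])[:2]-AX))<.2]
    for q in('handle','cup','axis','notch'): print(q,[v.round(3) for v in g(q)])
    h,c,n=g('handle'),g('cup'),g('notch')
    if h and c:
        n=np.array([.559,-.090]); c=c[0][:2]; a=np.degrees(np.arctan2(*(h[0][:2]-c)[::-1])); b=np.degrees(np.arctan2(*(n-c)[::-1])); print('handle',a.round(1),'want',b.round(1),'left',(b-a).round(1))
E
python3 - <<'E'
from h import *
rel([arc(a,.116,.052) for a in range(143,171,3)]); aim()
E
```

```text
8.9 [ 0.4291 -0.1625  0.0613] [0.8 0.6 0. ]
[ 0.006 -0.015  0.001]
[ 0.007 -0.021  0.001]
[ 0.008 -0.027  0.001]
[ 0.008 -0.033  0.001]
[ 0.008 -0.039  0.001]
[ 0.008 -0.045  0.001]
[ 0.007 -0.051  0.001]
[ 0.006 -0.057  0.001]
[ 0.005 -0.063  0.001]
[ 0.003 -0.069  0.001]
handle [array([ 0.541, -0.218,  0.086])]
cup [array([ 0.511, -0.244,  0.052])]
axis [array([ 0.508, -0.242,  0.047]), array([ 0.506, -0.244,  0.002])]
notch [array([ 0.562, -0.09 ,  0.028])]
handle 41.4 want 72.8 left 31.4
```

Request:
send_rows:
  deltas: "0.003 -0.006 0 0; 0.005 -0.011 0 0; 0.007 -0.017 0 0; 0.008 -0.022 0 0; 0.008 -0.027 0 0"

```text
t: 9.8
eef_pos: [0.4098, -0.1832, 0.0613]
tool_rot: [-0.0, 0.226, 0.974, 0.0]
contact_force: [-0.4, 0.8, 0.5]
gripper_width: 0.002
grasp_force: 0.4
```

Request:
send_rows:
  deltas: "0 -0.006 0 0; 0 -0.011 0 0; 0 -0.016 0 0; -0.001 -0.02 0 0; -0.001 -0.022 0 0"

```text
t: 10.3
eef_pos: [0.4015, -0.2035, 0.0613]
tool_rot: [0.0, 0.226, 0.974, -0.0]
contact_force: [1.1, 0.2, 0.2]
gripper_width: 0.0
grasp_force: 0.3
```

```bash
python3 - <<'E'
from h import *
rel([arc(a,.116,.052) for a in range(159,174,2)]); aim()
E
ls pics
```

```text
10.3 [ 0.4015 -0.2035  0.0613] [1.1 0.2 0.2]
[0.001 0.002 0.001]
[ 0.    -0.002  0.001]
[-0.    -0.006  0.001]
[-0.001 -0.01   0.001]
[-0.002 -0.014  0.001]
[-0.003 -0.018  0.001]
[-0.004 -0.022  0.001]
[-0.005 -0.026  0.001]
handle [array([ 0.526, -0.208,  0.083])]
cup [array([ 0.511, -0.248,  0.051])]
axis [array([ 0.509, -0.242,  0.047]), array([ 0.506, -0.245,  0.002])]
notch [array([ 0.559, -0.089,  0.027])]
handle 68.4 want 73.0 left 4.6
a.png
t.png
t2.png
t3.png
t8.png
t9.png
w1.png
w2.png
```

Request:
send_rows:
  deltas: "0 -0.003 0 0; -0.001 -0.006 0 0; -0.001 -0.008 0 0; -0.002 -0.01 0 0; -0.002 -0.01 0 0"

```text
t: 11.2
eef_pos: [0.3988, -0.2134, 0.0613]
tool_rot: [-0.0, 0.226, 0.974, -0.0]
contact_force: [0.3, 0.2, -0.4]
gripper_width: 0.003
grasp_force: 0.0
```

Request:
send_rows:
  deltas: "0.001 0.006 0 0; 0.004 0.015 0 0; 0.005 0.015 -0.03 0; 0.006 0.015 -0.07 0; 0.006 0.015 -0.11 0"

```text
t: 11.7
eef_pos: [0.3996, -0.1956, 0.1721]
tool_rot: [-0.001, 0.225, 0.974, -0.0]
contact_force: [0.8, -0.4, -0.5]
gripper_width: 0.002
grasp_force: 0.0
```

Request:
send_rows:
  deltas: "0 0.04 -0.02 0; 0 0.08 -0.04 0; 0 0.12 -0.06 0; 0 0.16 -0.06 0; 0 0.18 -0.06 0"

```text
t: 12.2
eef_pos: [0.4807, -0.0302, 0.2321]
tool_rot: [0.001, 0.223, 0.975, 0.001]
contact_force: [-0.3, -1.8, -1.3]
gripper_width: 0.002
grasp_force: 0.0
```

Run:
```python
from h import *
aim(); aim()
t=bot.read_camera('top'); cv2.imwrite('pics/f.png',cv2.resize(t['img'][150:330,190:370,::-1],(540,540)))
for b in ('bottle_b','bottle_a','vase'): lm(t,b)
```

```text
handle [array([ 0.52 , -0.204,  0.082])]
cup [array([ 0.51 , -0.244,  0.049]), array([ 0.509, -0.243,  0.047])]
axis [array([ 0.506, -0.24 ,  0.047])]
notch [array([ 0.556, -0.091,  0.028]), array([ 0.511, -0.242,  0.046])]
handle 75.9 want 72.3 left -3.7
handle [array([ 0.521, -0.201,  0.086])]
cup [array([ 0.51 , -0.241,  0.049])]
axis [array([ 0.51 , -0.243,  0.049]), array([ 0.51 , -0.241,  0.046])]
notch [array([ 0.558, -0.092,  0.03 ])]
handle 74.4 want 72.1 left -2.3
bottle_b [0.566 0.05  0.   ] 0.72
bottle_b [ 0.678 -0.248  0.   ] 0.63
bottle_a [0.566 0.05  0.   ] 0.72
bottle_a [ 0.678 -0.248  0.   ] 0.63
```

View pics/f.png

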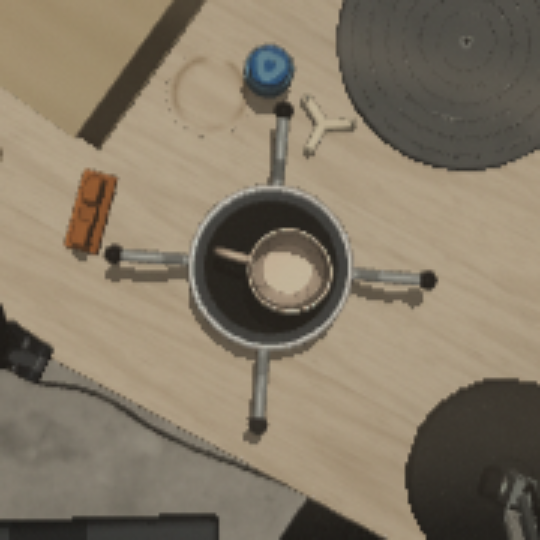

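The final view shows the handle at crop (217,250), the rim centre at (290,270) and the notch at about (91,210), so it is nearly aligned. I'll check it with the calibration.

Run:
```python
from h import *
t=bot.read_camera('top')
P=lambda u,v,z: ray(t,190+u/3,150+v/3,z)[:2]
b=P(290,270,.116);n=P(91,210,.035)
print(b,n)
for z in(.09,.1,.105):
    h=P(217,250,z); d=(h-b)/np.hypot(*(h-b)); e=np.array([.559,-.09])-b; print(h.round(3),np.hypot(*(h-b)).round(3),'miss',(d[0]*e[1]-d[1]*e[0]).round(4))
```

```text
[ 0.50649665 -0.2589077 ] [ 0.56060112 -0.09437993]
[ 0.524 -0.201] 0.06 miss -0.0016
[ 0.524 -0.201] 0.06 miss -0.0013
[ 0.524 -0.201] 0.06 miss -0.0012
```

The line misses the notch by about 2 mm by pixels and about 7 mm by the networks, well inside 24 mm. Distance from bowl to handle comes out at 60 mm, as specified.

```bash
python3 -c "
from station import bot
print(bot.get_obs()['joint_vel']); print(bot.hand_in())"
```

```text
[-0.00191407 -0.00020049  0.00109753  0.00046423 -0.00059175 -0.00021988
  0.00066218]
the job is handed in; nothing more can be done
None
```

I pushed the turntable round by its spokes until the cup's handle pointed at the brush rest's notch (aim off by about 2–7 mm, limit 24 mm), drew the arm clear and handed the job in after about 12 s; no verdict was returned.

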